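# Tip the wide caddy's lid open with a fingertip

## Task

Open the widest of the three sorting caddies on the tray for the next tin: press lightly with the fingertips on the middle of the short ribbed heel of its white lid, the end nearer the robot, so that the long flap tips up to at least 30 degrees, then withdraw and leave it standing open. Do not lift the flap from its own side, do not touch the two narrow caddies or their lids, and leave the tin, jar, cap, carton, bottle and can where they stand; nothing is to be picked up.

Things in the scene. Friction and masses are not known exactly. Their poses are not given: they have to be found in the camera images.
- caddy_wide: The wide sorting caddy, the widest of the three; the one to open. Grey box 136 mm wide (y), 212 deep (x), 160 tall, walls 3 mm, fixed in the tray; white lid set in its mouth. Origin under its centre; x towards the flap, heel at the -x end nearer the robot. Hinge along y at x -28, z 157 mm; front wall's inner face at x -103 mm; empty inside, so heel and fingers can sink in.
- lid_wide (a joint): Lid angle, rad: 0 closed, level with the rim; grows as the heel is pressed down and the flap rises; stop at 0.85. A see-saw plate 126 x 199 x 5 mm on a cross hinge: heel reaches 73 mm from the hinge, flap 126 mm. Friction hinge (2 to 3 N at the heel spot): the lid stays at any angle it is left.
- heel_wide (a point): The marked spot to press: middle of the ribbed heel, on the top face of the lid, 47 mm from the hinge towards the robot (heel runs from 0 to 73 mm from the hinge), closed about 166 mm above the work surface. Moves with the lid; its axes are the lid's (z out of the top face, x to the flap end).
- caddy_narrow_a: One of the two narrow sorting caddies; leave alone. Grey box 88 mm wide (y), 212 deep (x), 160 tall, walls 3 mm, fixed in the tray; white lid set in its mouth. Origin under its centre; x towards the flap, heel at the -x end nearer the robot. Hinge along y at x -28, z 157 mm; front wall's inner face at x -103 mm; empty inside, so heel and fingers can sink in.
- lid_narrow_a (a joint): Lid angle, rad: 0 closed, level with the rim; grows as the heel is pressed down and the flap rises; stop at 0.85. A see-saw plate 78 x 199 x 5 mm on a cross hinge: heel reaches 73 mm from the hinge, flap 126 mm. Friction hinge (2 to 3 N at the heel spot): the lid stays at any angle it is left. May start ajar.
- flap_narrow_a (a point): Middle of the far edge region of that lid's long flap, on its top face, 120 mm from the hinge; moves with the lid.
- caddy_narrow_b: The other narrow sorting caddy; leave alone. Grey box 88 mm wide (y), 212 deep (x), 160 tall, walls 3 mm, fixed in the tray; white lid set in its mouth. Origin under its centre; x towards the flap, heel at the -x end nearer the robot. Hinge along y at x -28, z 157 mm; front wall's inner face at x -103 mm; empty inside, so heel and fingers can sink in.
- lid_narrow_b (a joint): Lid angle, rad: 0 closed, level with the rim; grows as the heel is pressed down and the flap rises; stop at 0.85. A see-saw plate 78 x 199 x 5 mm on a cross hinge: heel reaches 73 mm from the hinge, flap 126 mm. Friction hinge (2 to 3 N at the heel spot): the lid stays at any angle it is left. May start ajar.
- flap_narrow_b (a point): Middle of the far edge region of that lid's long flap, on its top face, 120 mm from the hinge; moves with the lid.
- tray: Beige plastic pull-out tray, 520 (x) x 620 (y) x 35 mm, floor and walls 6 mm, fixed; origin under its centre. The caddies stand in a row along its y.
- tin: Rinsed steel food tin, 75 mm across, 110 mm tall, open top, standing loose in the tray between the robot and the caddies; origin under its centre.
- jar: Empty brown glass jar, 72 mm across, 112 mm tall, in the same row; origin under its centre.
- cap: Black plastic bottle cap, 31 mm across, 14 mm tall, in the same row; origin under its centre.
- carton: Small cardboard carton, 60 x 60 x 112 mm, in the same row; origin under its centre.
- pet_bottle: Clear PET bottle without cap, 62 mm across, 205 mm tall, standing behind the caddies; origin under its centre.
- drink_can: Aluminium drink can, 60 mm across, 115 mm tall, behind the caddies; origin under its centre.
There are look-alikes about, which are no part of the job. Of the things shaped like the drink_can, the aluminium one is meant.

How it is judged:
By the outcome, as a careful person would: the job done as asked, in the order asked, and still so for the second after the job is handed in, with the robot touching nothing.
It also fails if it takes over 32 s, if anything falls off the work surface, if the arm or the gripper's body presses on something with over 40 N, if the wrist force passes 120 N, or if a joint passes its speed limit or range.

## Robot

A 6-joint arm with a two-finger parallel gripper is mounted at the origin on the work surface. World frame = base frame: x ahead of the robot, y to its left, z up, the work surface at z = 0. Lengths are in m, angles in rad, forces in N, time in s.
With the tool pointing down it reaches from about 0.375 to 0.9 m from the base axis. Payload 3.1 kg.
Tool frame: the origin (TCP) lies between the finger pads; the fingertips stand 8 mm ahead of it and the grasp point (between the pads) lies 11 mm behind it; z points along the fingers, y is the line along which they close (so a half turn about z gives the same grasp; the last joint's range is limited). The gripper opens to 87 mm and grips with 3 to 60 N. Pads are 19 mm wide; open, the fingers measure 117 mm over their backs; the gripper's body (75 mm by 190 mm) begins 51 mm behind the grasp point.
Start: joints at [-1.438, 0.527, 1.433, -0, 1.181, -0.178], TCP at [0.191, -0.595, 0.231] pointing down, gripper open.
Joint ranges: [-3.08, 3.08], [-0.75, 2.2], [0.22, 2.44], [-1.43, 4.57], [0, 2.65], [-2.85, 2.85]. Speed limits (rad/s): [2.79, 2.79, 3.14, 3.14, 3.14, 3.14].

## Interface

Orientations are given as a unit quaternion [x, y, z, w].
In Python, from rig import robot gives the robot as it stands.
- The arm moves only by the tool move_arm, never from a script. Its argument "motion" is text: rows parted by semicolons, each of 5 numbers parted by spaces: the opening, from -1 (shut) to 1 (fully open), then the shift along the tool's x, y, z normalised to -1 to 1, where 1 is 0.2 m, then the turn about the tool's z normalised to -1 to 1, where 1 is pi rad. A call has 1 to 12 rows; each row is the pose to reach, as a shift and turn from the pose commanded when the call began, along the tool's axes at that moment, turning the shorter way round; what a row does not reach only later rows make up. A row lasts 1/12 s, in which the tool goes at most 41.7 mm and 7.16 degrees, less where a joint would pass 70% of its speed; a pose out of reach is approached as far as the arm can. A call with a number of a shift or a turn outside -1 to 1 is refused whole. A call with a gripper value outside its range is refused whole. The fingers move at their own pace and stop on an object; "newtons" is the grip in N (left out, the last holds). Time passes only in rows, so rows that repeat a pose let the fingers close. It gives the time, the measured TCP pose, the force, the opening and the grip force at its end, in the units of the state.
- robot.get_obs(): the state, without advancing time (a new reading comes with each control period).
- robot.camera(name): name is "scene" or "top" or "wrist"; returns (picture, depth): 480x640x3 uint8, red, green, blue; 480x640 float32, m along the optical axis (not along the pixel's ray), 0 where there is no reading.
- robot.camera_model(name): a dict with "mtx" (3x3 intrinsics, pixels), "position" and "attitude" of the camera in the world. Camera axes: x right, y down, z forward; pixel columns grow to the right and rows downward; lengths in m; the calibration is good to about 2 mm. A picture is of the moment at which its call begins: read the wrist's pose just before it. camera_model takes no time and is no camera call; for the wrist camera it gives the pose at the moment of the call.
- robot.hand_in(): hands the job in; it is judged then, once.
The state is a dict: "time": time; "q": joint angles; "joint_velocities": joint speeds; "joint_torque": joint torques, N m; "position": TCP position; "tool_rot": TCP orientation; "ft_force": force on the tool from outside, world axes, zero at the start; "moment": the same for the moment, N m; "grip_width": finger opening in m; "grip_force": force on a finger pad.
Only numpy, scipy, OpenCV 4.12 (cv2) and the standard library are available. Lean on these libraries where they do the work, as an engineer would, in place of code of your own. Each camera call takes 0.05 s, during which the arm holds its last target. There are 200 camera calls.

## Working session

There is one attempt and no reset: what is moved stays moved. The work goes in short steps, Python scripts to look and compute and a tool call to move; the robot and the scene stay as the last step left them, time stands still between calls to the robot, and variables do not carry over. Pictures are saved under pics/ and viewed, at most 10 in all, crops included, and the job is handed in when it is done.

Besides the shell and the picture viewer there is one more tool, called after ">>>" by a JSON object that holds its "method" and its "body", one argument or row to a line. move_arm: Moves the arm, as the interface text tells. Its arguments: {"type":"object","properties":{"motion":{"type":"string"},"newtons":{"type":"number"}},"required":["motion"]}

```bash
mkdir -p pics; python3 - <<'E'
from rig import robot
import cv2,numpy as np
o=robot.get_obs();print(o['time'],o['position'],o['tool_rot'],o['ft_force'],o['grip_width'])
for n in('scene','top'):
    p,d=robot.camera(n);cv2.imwrite(f'pics/{n}0.png',p[:,:,::-1]);np.savez(f'{n}0.npz',p=p,d=d,**robot.camera_model(n))
    print(robot.camera_model(n))
E
```

```text
0.0 [ 0.19106504 -0.59435249  0.22959171] [ 9.87950813e-01  1.54764589e-01  2.70185014e-05 -1.05444302e-03] [ 0.19657795  0.73665732 -0.44987032] 0.08717413346129217
{'mtx': array([[444.63983976,   0.        , 311.45224716],
       [  0.        , 444.63983976, 239.26360131],
       [  0.        ,   0.        ,   1.        ]]), 'position': array([0.44010242, 0.2782966 , 1.09046159]), 'attitude': array([-0.21043786,  0.96503996, -0.152859  ,  0.0323714 ])}
{'mtx': array([[500.51985409,   0.        , 317.06874146],
       [  0.        , 500.51985409, 237.6880813 ],
       [  0.        ,   0.        ,   1.        ]]), 'position': array([ 0.51813245, -0.00249898,  1.1078678 ]), 'attitude': array([-0.7017358 ,  0.71195304, -0.02607842,  0.0031075 ])}
```

View pics/scene0.png

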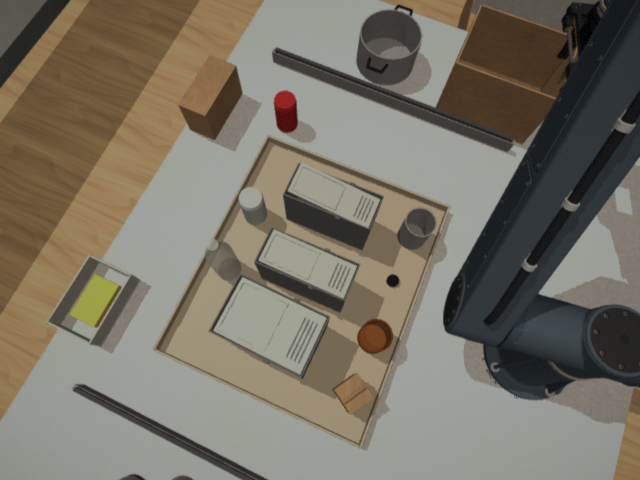

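View pics/top0.png

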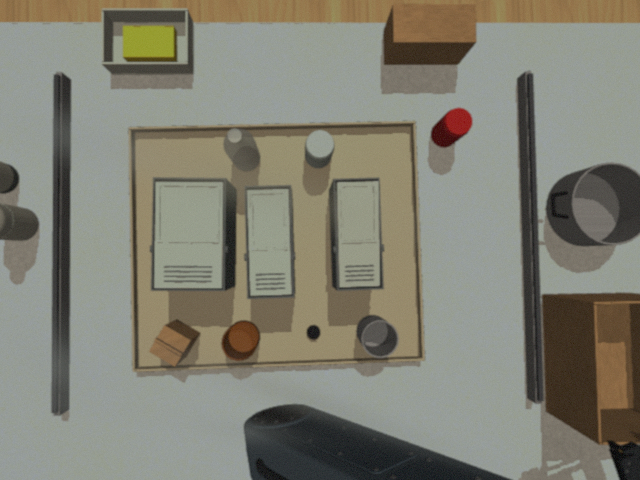

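The scene view shows the wide caddy at about (270,327), with its ribs at (305,342), next to two narrow caddies. In the top view its lid spans about (153–227, 180–290), with ribs at (188,275). The jar (240,340) and carton (175,342) stand nearer the robot. All the lids look closed.

```bash
cat > h.py <<'E'
import numpy as np,cv2
from scipy.spatial.transform import Rotation as R
def ray(m,px):
    k=np.linalg.inv(m['mtx'])@np.array([*px,1.]);return m['position'],R.from_quat(m['attitude']).as_matrix()@k
def onz(m,px,z):
    c,d=ray(m,px);return c+d*(z-c[2])/d[2]
def tri(a,pa,b,pb):
    c1,d1=ray(a,pa);c2,d2=ray(b,pb)
    s=np.linalg.lstsq(np.c_[d1,-d2],c2-c1,rcond=None)[0]
    p,q=c1+s[0]*d1,c2+s[1]*d2;return (p+q)/2,np.linalg.norm(p-q)
def lids(m):
    """largest white blobs over the tray -> minAreaRect corners, split from the rest by depth (lid is high)"""
    p,d=m['p'],m['d'];v,u=np.mgrid[:480,:640]
    k=np.stack([u,v,np.ones_like(u)],-1)@np.linalg.inv(m['mtx']).T
    P=(k*d[...,None])@R.from_quat(m['attitude']).as_matrix().T+m['position']
    hsv=cv2.cvtColor(p,cv2.COLOR_RGB2HSV)
    mk=((hsv[...,2]>150)&(hsv[...,1]<50)&(P[...,2]>.14)&(P[...,2]<.26)&(P[...,0]<.75)&(P[...,0]>.38)&(abs(P[...,1])<.3)&(d>0)).astype(np.uint8)
    mk=cv2.morphologyEx(mk,cv2.MORPH_CLOSE,np.ones((9,9)))
    mk=cv2.morphologyEx(mk,cv2.MORPH_OPEN,np.ones((5,5)))
    cs=cv2.findContours(mk,cv2.RETR_EXTERNAL,cv2.CHAIN_APPROX_NONE)[0]
    return [c for c in sorted(cs,key=cv2.contourArea)[::-1] if cv2.contourArea(c)>500],P,mk
E
python3 - <<'E'
from h import *
np.set_printoptions(precision=4,suppress=True)
M={n:dict(np.load(n+'0.npz')) for n in('top','scene')};C={}
for n,m in M.items():
    cs,P,mk=lids(m);print(n)
    for c in cs:
        g=np.float32([onz(m,q,.166)[:2] for q in c[:,0].astype(float)])
        r=cv2.minAreaRect(g);f=np.zeros((480,640),np.uint8);cv2.drawContours(f,[c],-1,1,-1)
        f=cv2.erode(f,np.ones((5,5)));pts=P[(f>0)&(m['d']>0)]
        # lid plane: z = a + b x + c y
        A=np.c_[np.ones(len(pts)),pts[:,:2]];co=np.linalg.lstsq(A,pts[:,2],rcond=None)[0]
        print(np.array(r[0]),np.array(r[1]),r[2],'depth z',np.median(pts[:,2]),'slope',co[1:])
        b=cv2.boxPoints(r);C.setdefault(n,[]).append((r,c))
# two-view height: centre of wide lid
def cen(c):
    mo=cv2.moments(c);return mo['m10']/mo['m00'],mo['m01']/mo['m00']
for i in range(3):
    y=C['top'][i][0][0]
    j=min(range(len(C['scene'])),key=lambda j:np.hypot(*np.subtract(C['scene'][j][0][0],y)))
    print('tri',i,tri(M['top'],cen(C['top'][i][1]),M['scene'],cen(C['scene'][j][1])))
for n,u,v in [('jar top',240,332),('carton',178,330),('can',320,140),('pet',234,133)]:
    print(n,lids(M['top'])[1][v,u])
E
```

```text
top
[0.5667 0.2076] [0.1223 0.1931] 89.0325927734375 depth z 0.16740113794888056 slope [0.0132 0.0009]
[0.5503 0.0574] [0.195  0.0745] 1.0856512784957886 depth z 0.16883786265351985 slope [0.0683 0.0026]
[ 0.5633 -0.1111] [0.0746 0.193 ] 89.67699432373047 depth z 0.17156118151433658 slope [0.1651 0.0078]
scene
[0.5654 0.2069] [0.1232 0.1964] 88.75080871582031 depth z 0.1657115531034643 slope [0.0119 0.0005]
[0.5494 0.0565] [0.1975 0.0753] 0.030277283862233162 depth z 0.16726794022443037 slope [0.067  0.0059]
[ 0.5631 -0.1127] [0.076  0.2029] 86.411865234375 depth z 0.170187690145291 slope [0.1629 0.0118]
tri 0 (array([0.5651, 0.2083, 0.1623]), np.float64(0.002255083197873845))
tri 1 (array([0.5487, 0.0571, 0.1657]), np.float64(0.0010930757816001006))
tri 2 (array([ 0.5628, -0.1113,  0.1689]), np.float64(0.0016206128338651321))
jar top [0.3613 0.1314 0.0135]
carton [0.3794 0.2443 0.0952]
can [ 0.7538 -0.0438  0.1184]
pet [0.7441 0.114  0.2173]
```

The wide lid measures 123 x 195 mm at z ≈ 0.165, level, centred at (0.566, 0.207). That agrees with the given sizes and height, and puts the hinge at x ≈ 0.539 and the heel spot at (0.492, 0.207). Before moving I'll check the heights of the clutter near the start pose.

```bash
python3 - <<'E'
from h import *
for n in('top','scene'):
    P=lids(dict(np.load(n+'0.npz')))[1].reshape(-1,3);P=P[P[:,2]>.03]
    print(n)
    for x in np.arange(.0,.8,.08):
        print('%.2f'%x,[ (lambda s:round(float(np.percentile(s[:,2],98)),2) if len(s)>5 else 0)(P[(abs(P[:,0]-x)<.04)&(abs(P[:,1]-y)<.04)]) for y in np.arange(-.72,-.2,.08)])
E
```

```text
top
0.00 [0, 0, 0, 0, 0, 0, 0]
0.08 [0, 0, 0, 0, 0, 0, 0]
0.16 [0.09, 0.2, 0.33, 0.34, 0, 0, 0]
0.24 [0.03, 0, 0.32, 0.34, 0, 0, 0]
0.32 [0.04, 0, 0.2, 0.06, 0, 0, 0.6]
0.40 [0.11, 0.2, 0.2, 0.06, 0, 0, 0.04]
0.48 [0, 0, 0, 0.06, 0, 0, 0.04]
0.56 [0.11, 0.11, 0.11, 0.06, 0, 0, 0.04]
0.64 [0.1, 0, 0.11, 0.06, 0, 0, 0.04]
0.72 [0.11, 0.11, 0.11, 0.06, 0, 0, 0.04]
scene
0.00 [0, 0, 0, 0, 0, 0, 0]
0.08 [0, 0, 0, 0, 0, 0, 0]
0.16 [0.2, 0.26, 0.2, 0, 0, 0, 0]
0.24 [0.2, 0.34, 0.43, 0.31, 0, 0, 0]
0.32 [0.2, 0, 0.2, 0.06, 0, 0, 0.72]
0.40 [0.2, 0.2, 0.2, 0.06, 0, 0, 0.04]
0.48 [0, 0, 0, 0.06, 0, 0, 0.04]
0.56 [0.11, 0.11, 0.11, 0.06, 0, 0, 0.04]
0.64 [0.11, 0, 0.11, 0.1, 0, 0, 0.04]
0.72 [0.11, 0.11, 0.11, 0.06, 0, 0, 0.04]
```

>>> {"method": "move_arm", "body": {
  "motion": "-1 0 0 -0.2 0; -1 0 0 -0.35 0; -1 1 -0.5 -0.35 0.099; -1 1 -0.5 -0.35 0.099; -1 1 -0.5 -0.35 0.099; -1 1 -0.5 -0.35 0.099; -1 1 -0.5 -0.35 0.099; -1 1 -0.5 -0.35 0.099; -1 1 -0.5 -0.35 0.099; -1 1 -0.5 -0.35 0.099",
  "newtons": 10
}}

```text
time: 0.93
position: [0.3515, -0.4378, 0.3003]
tool_rot: [1.0, 0.001, -0.0, -0.0]
ft_force: [0.3, 0.1, -0.1]
grip_width: 0.0281
grip_force: 0.0
```

>>> {"method": "move_arm", "body": {
  "motion": "-1 0.5 -1 0 0; -1 0.5 -1 0 0; -1 0.5 -1 0 0; -1 0.5 -1 0 0; -1 0.5 -1 0 0; -1 0.5 -1 0 0; -1 0.5 -1 0 0"
}}

```text
time: 1.52
position: [0.4515, -0.2367, 0.3004]
tool_rot: [1.0, 0.001, -0.0, -0.001]
ft_force: [-0.1, -0.7, 0.4]
grip_width: 0.0004
grip_force: 0.0
```

>>> {"method": "move_arm", "body": {
  "motion": "-1 0.2 -1 0 0; -1 0.2 -1 0 0; -1 0.2 -1 0 0; -1 0.2 -1 0 0; -1 0.2 -1 0 0; -1 0.2 -1 0 0; -1 0.2 -1 0 0"
}}

```text
time: 2.1
position: [0.4915, -0.0391, 0.3005]
tool_rot: [1.0, 0.001, -0.0, 0.001]
ft_force: [-0.4, 0.4, 0.0]
grip_width: 0.0004
grip_force: 0.0
```

>>> {"method": "move_arm", "body": {
  "motion": "-1 0 -1 0 0; -1 0 -1 0 0; -1 0 -1 0 0; -1 0 -1 0 0; -1 0 -1 0 0; -1 0 -1 0 0; -1 0 -1 0 0; -1 0 -1 0 0"
}}

```text
time: 2.77
position: [0.492, 0.159, 0.3003]
tool_rot: [1.0, -0.001, -0.0, 0.001]
ft_force: [-0.2, -0.1, -0.1]
grip_width: 0.0003
grip_force: 0.0
```

>>> {"method": "move_arm", "body": {
  "motion": "-1 0 -0.12 0 0; -1 0 -0.24 0 0; -1 0 -0.24 0 0; -1 0 -0.24 0 0"
}}

```text
time: 3.1
position: [0.4919, 0.2074, 0.3004]
tool_rot: [1.0, -0.001, -0.0, 0.001]
ft_force: [0.2, -0.4, -0.5]
grip_width: 0.0006
grip_force: 0.0
```

```bash
python3 - <<'E'
from h import *
from rig import robot
o=robot.get_obs();print(o['position'])
m=robot.camera_model('wrist');p,d=robot.camera('wrist');cv2.imwrite('pics/w0.png',p[:,:,::-1])
np.savez('w0.npz',p=p,d=d,**m);print(m['position'])
# where heel spot and fingertip column project
Ri=R.from_quat(m['attitude']).as_matrix().T
for q in([.492,.207,.166],[.4925,.207,.292],[.6,.207,.166]):
    k=m['mtx']@(Ri@(np.array(q)-m['position']));print(k[:2]/k[2])
E
```

```text
[0.49187136 0.20744148 0.30041074]
[0.56992777 0.2070561  0.45435405]
[319.0163715  233.02863818]
[319.21200688 307.59061771]
[318.71940622  73.98146208]
```

View pics/w0.png

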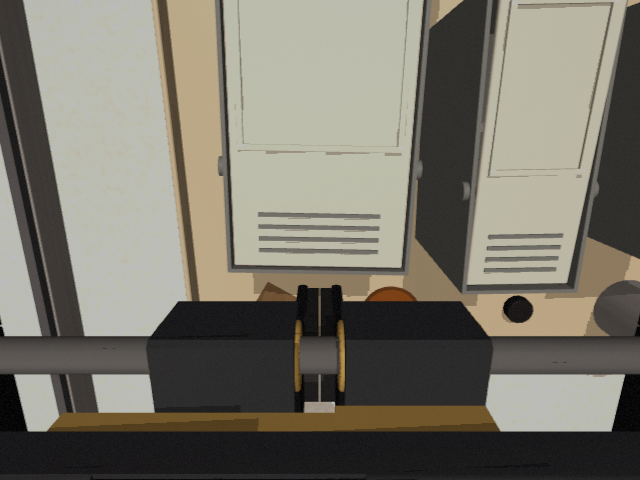

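In the wrist view the heel ribs run from columns 259 to 380 and rows 214 to 250, so their middle is at (319,232). The predicted point was (319,233), so the target is confirmed. I'm descending now.

>>> {"method": "move_arm", "body": {
  "motion": "-1 0 0 0.2 0; -1 0 0 0.4 0; -1 0 0 0.55 0; -1 0 0 0.58 0; -1 0 0 0.6 0; -1 0 0 0.62 0; -1 0 0 0.64 0; -1 0 0 0.66 0; -1 0 0 0.68 0; -1 0 0 0.68 0"
}}

```text
time: 3.98
position: [0.4924, 0.2094, 0.1653]
tool_rot: [1.0, -0.0, 0.002, -0.0]
ft_force: [1.3, -0.5, 2.6]
grip_width: 0.0007
grip_force: 0.8
```

>>> {"method": "move_arm", "body": {
  "motion": "-1 0 0 0.01 0; -1 0 0 0.02 0; -1 0 0 0.03 0; -1 0 0 0.04 0; -1 0 0 0.05 0; -1 0 0 0.06 0; -1 0 0 0.07 0; -1 0 0 0.08 0; -1 0 0 0.09 0; -1 0 0 0.1 0; -1 0 0 0.1 0"
}}

```text
time: 4.9
position: [0.4905, 0.2092, 0.1439]
tool_rot: [1.0, -0.0, -0.001, 0.0]
ft_force: [-0.0, 0.9, 0.4]
grip_width: 0.0009
grip_force: 0.4
```

```bash
cat > ang.py <<'E'
from h import *
from rig import robot
import sys
o=robot.get_obs();print(o['time'],o['position'],o['ft_force'])
for n in('top','scene'):
    p,d=robot.camera(n);cv2.imwrite(f'pics/{n}{sys.argv[1]}.png',p[:,:,::-1])
    P=lids(dict(p=p,d=d,**robot.camera_model(n)))[1]
    for nm,y,x0,x1 in(('wide',.207,.57,.65),('a',.057,.55,.64),('b',-.111,.56,.65)):
        f=P[(P[...,0]>x0)&(P[...,0]<x1)&(abs(P[...,1]-y)<.025)&(P[...,2]>.16)&(P[...,2]<.29)]
        if len(f)<30: print(n,nm,'few');continue
        b=np.polyfit(f[:,0],f[:,2],1);r=f[:,2]-np.polyval(b,f[:,0]);f=f[abs(r)<.02];b=np.polyfit(f[:,0],f[:,2],1)
        print(n,nm,len(f),'deg',np.degrees(np.arctan(b[0])),'rms',np.std(f[:,2]-np.polyval(b,f[:,0])))
E
python3 ang.py 1
```

```text
4.9 [0.49048938 0.20923589 0.14391202] [-0.04922967  0.94530984  0.41648294]
top wide 1171 deg 39.57661614105667 rms 0.0018331652927221645
top a 1279 deg 3.989158558595884 rms 0.0017188556722479613
top b 1282 deg 9.212712481314488 rms 0.0016699393150409671
scene wide 992 deg 39.61334832441635 rms 0.0019925902050520463
scene a 947 deg 3.7872786636055853 rms 0.0016746407270888323
scene b 833 deg 9.372096564162442 rms 0.0017183276752170886
```

View pics/scene1.png

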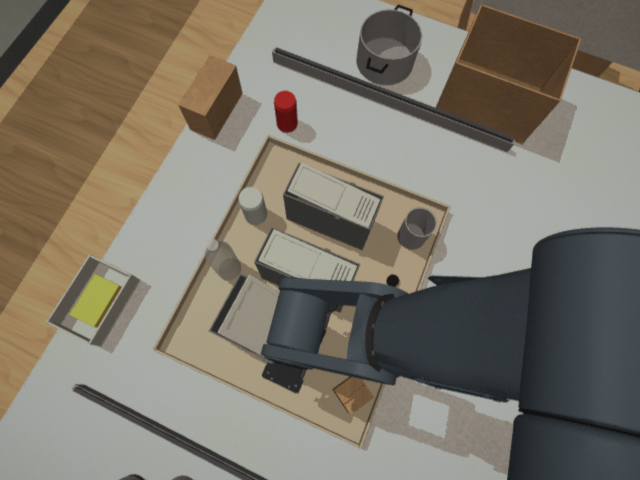

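The scene view shows the wide flap at about (250,310) tipped up, and it measures 39.6° in both views. The narrow lids are unchanged. I'm withdrawing straight up, with a slight move towards the robot.

>>> {"method": "move_arm", "body": {
  "motion": "-1 0 0 -0.05 0; -1 0 0 -0.15 0; -1 -0.03 0 -0.3 0; -1 -0.1 0 -0.5 0; -1 -0.2 0 -0.7 0; -1 -0.3 0 -0.9 0; -1 -0.3 0 -0.9 0; -1 -0.3 0 -0.9 0"
}}

```text
time: 5.67
position: [0.4315, 0.2098, 0.3282]
tool_rot: [1.0, 0.0, 0.004, -0.001]
ft_force: [-1.3, -0.2, -0.2]
grip_width: 0.0003
grip_force: 0.0
```

```bash
python3 ang.py 2
```

```text
5.6667 [0.43148682 0.20980465 0.32816553] [-1.26215496 -0.1506628  -0.18004137]
top wide 1165 deg 39.54723035375187 rms 0.0019137180418253962
top a 1287 deg 3.763989747572442 rms 0.0016318526242918192
top b 1292 deg 9.259924089564397 rms 0.0016684738597517348
scene wide 997 deg 39.496200277751264 rms 0.0019760327115347673
scene a 949 deg 4.132436993159086 rms 0.0016744495002028394
scene b 839 deg 9.390055070108863 rms 0.0017837821932015936
```

View pics/top2.png

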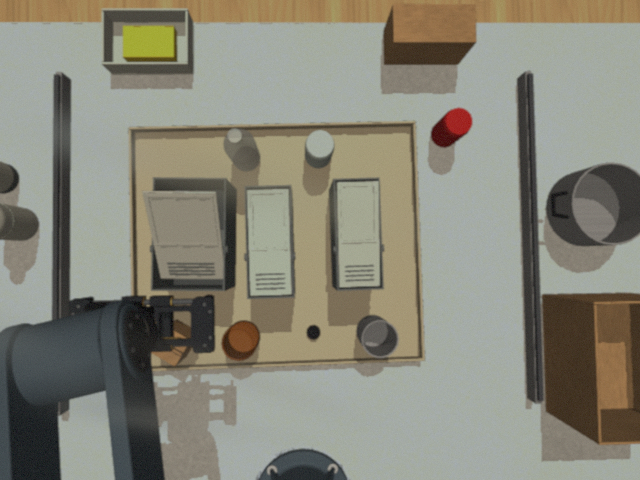

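The top view shows the wide lid standing open at (187,235). The jar (240,340), cap (313,332), tin (377,336), can and bottle haven't moved, and the gripper is clear at (190,322).

```bash
python3 -c "
from rig import robot
print(robot.hand_in())"
```

```text
the job is handed in; nothing more can be done
None
```

The wide caddy's lid stands open at about 39.5°, measured in two views after the arm withdrew; the narrow lids and loose items look undisturbed, though the arm partly hid the carton in the last view, and the job is handed in.

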